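Hold a carving blank in the corner of the drilling jig

TASK

Take the pale blank and, lying flat on the drilling jig's bed, slide it lengthwise along the fence, under the blue bridge, until its end is up against the red stop block. Then press it firmly with one slanting push against the fence and down on the bed together, flush with the fence, and finish while you are still holding it pressed, ready for drilling. Leave the dark blank and the other things on the bench where they are.

Things in the scene. Friction and masses are not known exactly. Their poses are not given: they have to be found in the camera images.
- pale_blank: Pale bone-coloured bar, 42 mm wide (its x), 150 mm long (its y), 34 mm thick, 0.11 to 0.23 kg, lying flat; either end may lead. Origin: centre of the underside; in place on the jig it is at x = 9, y = -25, z = 18 mm of the jig's frame. Can be gripped across its width, on the part outside the bridge; above the fence its upper 22 mm stay free for the finger.
- jig: Drilling jig screwed to the bench (place and yaw vary), 130 mm (its x) by 250 mm (its y); carries bed, fence, stop block and bridge, all rigid and parallel to its axes. Origin: centre of its underside, at bench height. x points from the open near side to the fence on the far side; y from the stop block (right end, -y) to the open end (left, +y).
- bridge (a point): Middle of the underside of the blue bridge across the bed (jig x = -6, y = -75, z = 56 mm), 38 mm above the bed. It spans jig y = -100 to -50 mm; open below from x = -43 to +30 mm; top at z = 64 mm, with a 20 mm brass bush up to 72 mm. A blank enters from the +y end.
- bed: Grey-green laminated bed of the jig, 130 x 250 x 18 mm; origin: centre of its top face, 18 mm above the bench; rigid. Bed, fence and stop are smooth and slippery (friction about 0.25).
- fence: Low aluminium fence on the bed along its far side, 25 mm thick, 250 mm long, 12 mm high above the bed; origin: middle of the lower edge of its working face (jig x = +30 mm, z = 18 mm); the face looks to the jig's -x. Rigid. A firm push is about 10 N on the fence and 10 N on the bed.
- stop: Red steel stop block on the bed, 80 x 25 mm, 26 mm high above the bed; origin: middle of the lower edge of its working face (jig x = -10, y = -100, z = 18 mm); the face looks to the jig's +y. Rigid.
- dark_blank: Dark brown wooden blank, same size and shape as the pale one (42 x 150 x 34 mm, long along its y; origin: centre of the underside). Not wanted: leave it where it lies.
- handpiece: Steel rotary handpiece lying on the bench, 155 mm long, 26 mm thick; origin on its underside near the middle. Bystander.
- graver: Graver with black handle lying on the bench, 160 mm long, 30 mm thick; origin on its underside near the middle. Bystander.
- wax_jar: Small jar with brass lid, 60 mm across, 60 mm tall, standing; origin: centre of the underside. Bystander.
- brush: Bench brush lying on the bench, handle along its x; origin on its underside. Bystander.
- amulet: Small finished bone carving, about 62 mm long, 18 mm high, lying on the bench; origin on its underside. Bystander.
There are look-alikes about, which are no part of the job. Leave any pink look-alike of the pale_blank alone.

How it is judged:
By the outcome, as a careful person would: the job done as asked, in the order asked, and still so for the second after the job is handed in, while the arm keeps its last pose, push and grip.
It also fails if it takes over 48 s, if anything falls off the work surface, if the arm or the gripper's body presses on something with over 40 N, if the wrist force passes 120 N, or if a joint passes its speed limit or range.

ROBOT

A 6-joint arm with a two-finger parallel gripper is mounted at the origin on the work surface. World frame = base frame: x ahead of the robot, y to its left, z up, the work surface at z = 0. Lengths are in m, angles in rad, forces in N, time in s.
With the tool pointing down it reaches from about 0.3 to 0.875 m from the base axis. Payload 6.4 kg.
Tool frame: the origin (TCP) lies at the very end of the fingers, on their centre line; the grasp point (between the pads) lies 19 mm behind it; z points along the fingers, y is the line along which they close (so a half turn about z gives the same grasp; the last joint's range is limited). The gripper opens to 85 mm and grips with 20 to 120 N. Pads are 22 mm wide; open, the fingers measure 114 mm over their backs; the gripper's body (76 mm by 85 mm) begins 54 mm behind the grasp point. The pads swing forward as they close: fully open they stand 13 mm farther back than shut.
Start: joints at [1.023, 0.181, 1.607, -0, 1.354, -0.206], TCP at [0.193, 0.542, 0.231] pointing down, gripper open.
Joint ranges: [-2.99, 2.99], [-0.89, 2.07], [0.3, 2.58], [-1.14, 4.28], [0, 2.63], [-3.12, 3.12]. Speed limits (rad/s): [2.57, 2.57, 3.01, 3.14, 3.14, 3.14].

INTERFACE

Orientations are given as a unit quaternion [w, x, y, z].
In Python, from bench import ctrl gives the robot as it stands.
- The arm moves only by the tool jog_arm, never from a script. Its argument "series" is a list that holds one entry, the list of rows, each a list of 7 numbers: the shift along the tool's x, y, z in mm, then the turn, a rotation vector about the tool's x, y, z in rad, then the finger opening in mm, from 0 to 85.4. In form: [[[tx, ty, tz, rx, ry, rz, gripper], ...]]. A call has exactly 10 rows; each row shifts and turns the commanded pose from where the row before left it, along the tool's axes as they then stand; what a row does not reach is not made up. A row lasts 1/10 s, in which the tool goes at most 50 mm and 8.59 degrees, less where a joint would pass 70% of its speed; a pose out of reach is approached as far as the arm can. A call with a gripper value outside its range is refused whole. The fingers move at their own pace and stop on an object; the grip force is fixed at half the most. Time passes only in rows, so rows that do not move let the fingers close, or fill a call up. It gives the time, the measured TCP pose, the force, the opening and the grip force at its end, in the units of the state.
- ctrl.get_obs(): the state, without advancing time (a new reading comes with each control period).
- ctrl.camera(name): name is "side" or "top"; returns a dict with "frame" (480x640x3 uint8, blue, green, red), "z_map" (480x640 float32, m along the optical axis (not along the pixel's ray), 0 where there is no reading), "fx", "fy", "cx", "cy" (pixels), "k1" (the pictures are not rectified: a ray, as slopes to the right and down, at radius r is drawn at 1 + k1 r^2 times it, then the intrinsics apply), "xyz" and "rotation" of the camera in the world. Camera axes: x right, y down, z forward; pixel columns grow to the right and rows downward; lengths in m; the calibration is good to about 2 mm. A picture is of the moment at which its call begins.
- ctrl.hand_in(): hands the job in; it is judged then, once.
The state is a dict: "time_s": time; "q": joint angles; "dq": joint speeds; "joint_efforts": joint torques, N m; "eef_pos": TCP position; "eef_rot": TCP orientation; "wrist_force": force on the tool from outside, world axes, zero at the start; "torque": the same for the moment, N m; "opening": opening from 0.0 (shut) to 1.0 (fully open); "grasp_force": force on a finger pad.
Only numpy, scipy, OpenCV 4.12 (cv2) and the standard library are available. Lean on these libraries where they do the work, as an engineer would, in place of code of your own. Each camera call takes 0.05 s, during which the arm holds its last target. There are 200 camera calls.

## Working session

There is one attempt and no reset: what is moved stays moved. The work goes in short steps, Python scripts to look and compute and a tool call to move; the robot and the scene stay as the last step left them, time stands still between calls to the robot, and variables do not carry over. Pictures are saved under pics/ and viewed, at most 10 in all, crops included, and the job is handed in when it is done.

Besides the shell and the picture viewer there is one more tool, called after "Emit:" as name([rows], argument=value, ...), one row to a line, values as JSON. jog_arm: Moves the arm, as the interface text tells. Its arguments: {"type":"object","properties":{"series":{"type":"array"}},"required":["series"]}

```bash
ls; mkdir -p pics; cat > h.py <<'E'
import numpy as np, cv2, pickle
from bench import ctrl
def snap(n,tag):
    c=ctrl.camera(n); pickle.dump(c,open(f'{tag}.pkl','wb')); cv2.imwrite(f'pics/{tag}.png',c['frame']); return c
def load(tag): return pickle.load(open(f'{tag}.pkl','rb'))
def cloud(c):
    K=np.array([[c['fx'],0,c['cx']],[0,c['fy'],c['cy']],[0,0,1.]])
    v,u=np.mgrid[0:480,0:640]
    p=cv2.undistortPoints(np.stack([u,v],-1).reshape(-1,1,2).astype(float),K,np.array([c['k1'],0,0,0,0.])).reshape(480,640,2)
    z=c['z_map'][...,None]
    P=np.concatenate([p*z,z],-1)@np.array(c['rotation']).T+np.array(c['xyz'])
    P[c['z_map']==0]=np.nan
    return P
E
python3 - <<'E'
from h import *
for n in('top','side'):
    c=snap(n,n+'0'); print(n,c['xyz'],c['k1'],c['fx'],np.round(c['rotation'],3))
print(ctrl.get_obs())
E
```

```text
pics
top [0.36322554 0.07831957 1.46495765] 0.04978997792053694 599.1568683902767 [-0.046  0.714 -0.696  0.057]
side [ 0.16008699 -0.77612405  1.14232684] 0.051229497932064036 621.074419315398 [-0.345  0.913 -0.204  0.08 ]
{'time_s': 0.1, 'q': array([ 1.02269096e+00,  1.81473193e-01,  1.60791424e+00, -3.76761124e-05,
        1.35378813e+00, -2.06312227e-01]), 'dq': array([ 1.14026729e-03, -2.55686816e-03, -2.58591988e-03,  1.95560919e-03,
        4.01730295e-05,  7.99225145e-04]), 'joint_efforts': array([-2.08199722e-04, -4.45876873e+01, -3.52240598e+01, -2.72006509e-04,
        4.18898839e-03, -3.16539422e-05]), 'eef_pos': array([0.19246278, 0.54130392, 0.2304676 ]), 'eef_rot': array([-2.74414445e-04,  1.70061860e-01,  9.85433071e-01, -7.42587874e-04]), 'wrist_force': array([ 0.3454585 , -0.07137203, -0.35607691]), 'torque': array([-0.00970073,  0.03437713,  0.01592366]), 'grasp_force': 0.0, 'opening': 0.9998035702023719}
```

View pics/top0.png

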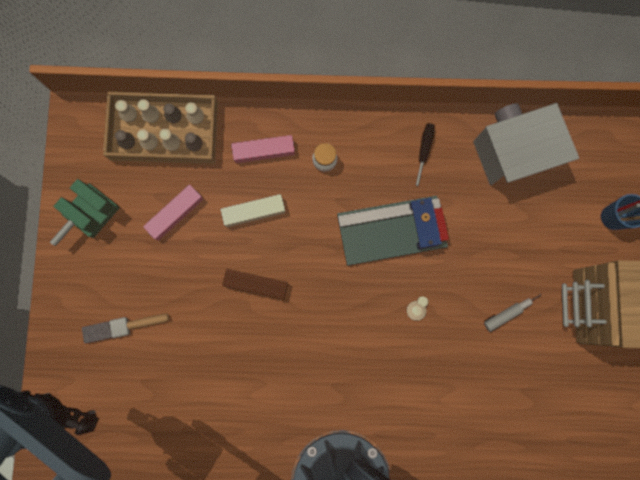

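View pics/side0.png

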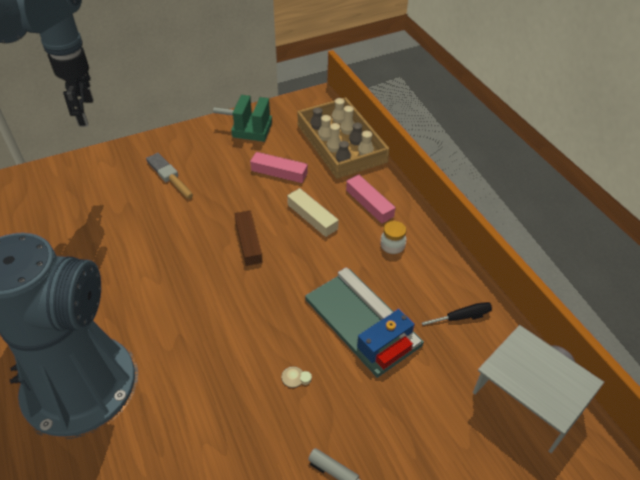

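Top view: the pale bone bar is at (253,211). The look-alikes are pink bars at (264,149) and (173,213) and the dark bar at (256,284). Only (253,211) is bone-coloured, so it is the pale blank. The jig is at (392,231), with the bridge at (428,224), the stop at (442,224) and the fence on the far (upper) side. The open end faces left, towards the blank.

```bash
cat >> h.py <<'E'
def rect(P,m):
    q=P[m][:,:2]*1000
    r=cv2.minAreaRect(q.astype(np.float32)); return r,np.median(P[m][:,2])*1000,m.sum()
def boxm(u0,u1,v0,v1):
    m=np.zeros((480,640),bool); m[v0:v1,u0:u1]=1; return m
E
python3 - <<'E'
from h import *
for n,bs in (('top',dict(pale=(215,292,190,232),bed=(335,415,195,270),jig=(330,455,190,270))),('side',dict(pale=(280,345,180,240),jig=(295,430,260,380)))):
    c=load(n+'0'); P=cloud(c); Z=P[...,2]
    print(n,'bench z',np.nanmedian(Z[300:330,300:390])*1000 if n=='top' else '')
    for k,b in bs.items():
        m=boxm(*b)
        if k=='pale':
            print(k,rect(P,m&(Z>.028)&(Z<.040)))
        else:
            hsv=cv2.cvtColor(c['frame'],cv2.COLOR_BGR2HSV); H,S,V=cv2.split(hsv)
            for nm,lo,hi,cm in (('bed',.013,.023,(H>60)&(H<100)),('fence',.025,.036,(S<60)&(V>110)),('bridge',.058,.068,(H>105)&(H<130)&(S>100)),('stop',.038,.05,((H<8)|(H>172))&(S>150))):
                mm=m&(Z>lo)&(Z<hi)&cm
                mm=cv2.morphologyEx(mm.astype(np.uint8),cv2.MORPH_OPEN,np.ones((3,3)))>0
                if mm.sum()>10:print(nm,rect(P,mm))
a=load('top0')['frame'][180:280,205:460]; b=load('side0')['frame'][170:380,270:440]
a=cv2.resize(a,None,fx=3,fy=3,interpolation=2);b=cv2.resize(b,None,fx=1.4,fy=1.4,interpolation=2)
im=np.zeros((600,770,3),np.uint8); im[:300,:765]=a; im[302:302+b.shape[0],:b.shape[1]]=b[:298]
cv2.imwrite('pics/crop.png',im)
E
```

```text
Traceback (most recent call last):
  File "h.py", line 11, in cloud
    P=np.concatenate([p*z,z],-1)@np.array(c['rotation']).T+np.array(c['xyz'])
      ~~~~~~~~~~~~~~~~~~~~~~~~~~^~~~~~~~~~~~~~~~~~~~~~~~~~
ValueError: matmul: Input operand 1 has a mismatch in its core dimension 0, with gufunc signature (n?,k),(k,m?)->(n?,m?) (size 4 is different from 3)
```

```bash
sed -i "s/np.array(c\['rotation'\]).T/R.from_quat(c['rotation'],scalar_first=True).as_matrix().T/; 1a from scipy.spatial.transform import Rotation as R" h.py
cat > m.py <<'E'
from h import *
for n,bs in (('top',dict(pale=(215,292,190,232),jig=(330,455,190,270))),('side',dict(pale=(280,345,180,240),jig=(295,430,260,380)))):
    c=load(n+'0'); P=cloud(c); Z=P[...,2]
    print(n,'bench z',np.nanmedian(Z[300:330,300:390])*1000 if n=='top' else '')
    for k,b in bs.items():
        m=boxm(*b)
        if k=='pale':
            print(k,rect(P,m&(Z>.028)&(Z<.040)))
        else:
            hsv=cv2.cvtColor(c['frame'],cv2.COLOR_BGR2HSV); H,S,V=cv2.split(hsv)
            for nm,lo,hi,cm in (('bed',.013,.023,(H>60)&(H<100)),('fence',.025,.036,(S<60)&(V>110)),('bridge',.058,.068,(H>105)&(H<130)&(S>100)),('stop',.038,.05,((H<8)|(H>172))&(S>150))):
                mm=m&(Z>lo)&(Z<hi)&cm
                mm=cv2.morphologyEx(mm.astype(np.uint8),cv2.MORPH_OPEN,np.ones((3,3)))>0
                if mm.sum()>10:print(nm,rect(P,mm))
a=load('top0')['frame'][180:280,205:460]; b=load('side0')['frame'][170:380,270:440]
a=cv2.resize(a,None,fx=3,fy=3,interpolation=2);b=cv2.resize(b,None,fx=1.4,fy=1.4,interpolation=2)
im=np.zeros((600,770,3),np.uint8); im[:300,:765]=a; im[302:302+b.shape[0],:b.shape[1]]=b[:298]
cv2.imwrite('pics/crop.png',im)
E
python3 m.py
```

```text
top bench z 1.7999476575891737
pale (((629.6635131835938, 227.96852111816406), (43.86608123779297, 149.3017120361328), 15.450892448425293), np.float64(35.08133622312859), np.int64(1001))
fence (((632.9026489257812, -101.01103973388672), (25.790626525878906, 241.7621612548828), 11.990880012512207), np.float64(31.775118632884958), np.int64(536))
bridge (((595.9160766601562, -188.6171112060547), (94.12146759033203, 41.87159729003906), 6.5275797843933105), np.float64(65.14200497003463), np.int64(179))
stop (((607.4191284179688, -227.49435424804688), (71.41032409667969, 16.77216911315918), 15.317110061645508), np.float64(45.52010462877498), np.int64(151))
side bench z 
pale (((631.1853637695312, 225.35031127929688), (47.48868942260742, 154.75729370117188), 15.797276496887207), np.float64(34.14830722824047), np.int64(770))
bed (((575.1931762695312, -118.40469360351562), (97.05571746826172, 249.79635620117188), 11.826258659362793), np.float64(18.60918165344616), np.int64(2354))
fence (((634.4373779296875, -106.1937026977539), (28.68572425842285, 249.77474975585938), 11.920430183410645), np.float64(30.507299448886414), np.int64(723))
bridge (((605.0318603515625, -189.3614501953125), (114.4922103881836, 50.22947692871094), 12.546537399291992), np.float64(64.61302998569762), np.int64(718))
stop (((605.2598266601562, -227.1466064453125), (80.7999496459961, 27.48969841003418), 13.351068496704102), np.float64(44.80553058539449), np.int64(419))
```

View pics/crop.png

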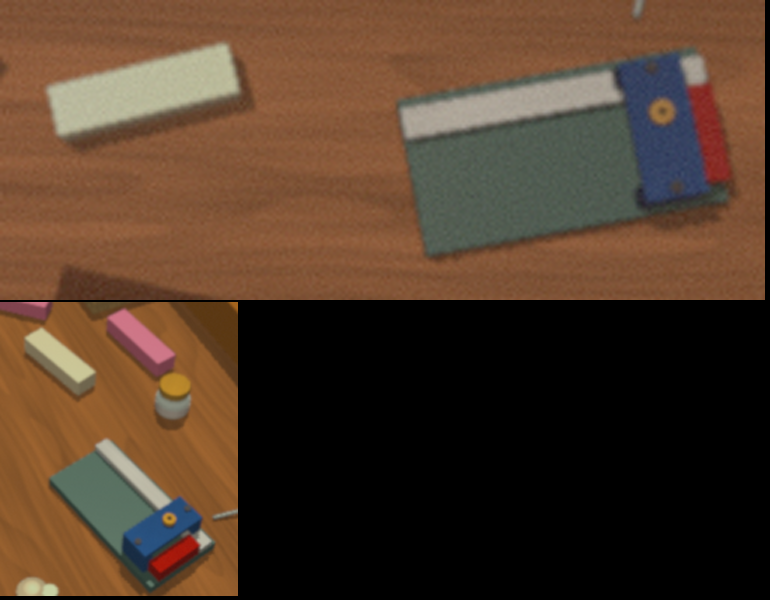

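The enlarged crop confirms it: pale bone bar at (145,90) in the crop, jig to its right with its open end towards the bar. Pale blank is at about (630, 227) mm, yaw 15.5°. Jig origin is at about (592, -115) mm, yaw 12°. First I turn the tool so its y lies along the blank's width.

Emit:
jog_arm([
  [[0,0,0,0,0,0.137,85],[0,0,0,0,0,0.137,85],[0,0,0,0,0,0.137,85],[0,0,0,0,0,0.137,85],[0,0,0,0,0,0.137,85],[0,0,0,0,0,0.137,85],[0,0,0,0,0,0.136,85],[-30,25,0,0,0,0,85],[-35,29,0,0,0,0,85],[-35,29,0,0,0,0,85]],
])

```text
time_s: 1.1
eef_pos: [0.2999, 0.4667, 0.2309]
eef_rot: [-0.0, 0.604, 0.797, -0.0]
wrist_force: [1.1, 0.2, 0.3]
opening: 0.996
grasp_force: 0.0
```

```bash
cat >> h.py <<'E'
J0=np.array([592.3,-114.8,0.]); JY=11.95
def togo(target,yaw,obs=None):
    o=obs or ctrl.get_obs(); r=R.from_quat(o['eef_rot'],scalar_first=True); M=r.as_matrix()
    d=M.T@(np.array(target)-np.array(o['eef_pos'])*1000)
    c,s=np.cos(np.radians(yaw)),np.sin(np.radians(yaw))
    T=np.array([[-s,c,0],[c,s,0],[0,0,-1]])
    print('t',round(o['time_s'],2),'pos',np.round(np.array(o['eef_pos'])*1000,1),'togo tool mm',np.round(d,1),'rot',np.round((r.inv()*R.from_matrix(T)).as_rotvec(),4))
    print('F',np.round(o['wrist_force'],1),'tau',np.round(o['torque'],2),'open',round(o['opening']*85.4,1),'grip',np.round(o['grasp_force'],1))
def jig(x,y,z,yaw=JY):
    c,s=np.cos(np.radians(yaw)),np.sin(np.radians(yaw)); return J0+[c*x-s*y,s*x+c*y,z]
def injig():
    p=np.array(ctrl.get_obs()['eef_pos'])*1000-J0; c,s=np.cos(np.radians(JY)),np.sin(np.radians(JY)); print('jig xyz',np.round([c*p[0]+s*p[1],-s*p[0]+c*p[1],p[2]],2))
E
python3 -c "
from h import *
togo([626.3,241.5,120],15.5)"
```

```text
t 1.1 pos [299.9 466.7 230.9] togo tool mm [-304.8  253.8  110.8] rot [-0.0006  0.0004  0.0022]
F [1.1 0.2 0.3] tau [-0.03 -0.   -0.02] open 85.0 grip 0.0
```

Emit:
jog_arm([
  [[-35,29,5,0,0,0,75],[-38,32,12,0,0,0,75],[-38,32,12,0,0,0,75],[-38,32,12,0,0,0,75],[-38,32,12,0,0,0,75],[-38,32,12,0,0,0,75],[-38,32,12,0,0,0,75],[-30,24,14,0,0,0,75],[-12,9,20,0,0,0,75],[0,0,0,0,0,0,75]],
])

```text
time_s: 2.1
eef_pos: [0.6199, 0.2426, 0.1178]
eef_rot: [-0.002, 0.606, 0.795, -0.002]
wrist_force: [-0.5, -0.1, -0.8]
opening: 0.882
grasp_force: 0.0
```

```bash
python3 - <<'E'
from h import *
togo([626.3,241.5,14],15.5)
s=snap('side','side1'); t=snap('top','top1')
a=s['frame'][100:300,220:460]; cv2.imwrite('pics/c1.png',cv2.resize(a,None,fx=3,fy=3,interpolation=2))
E
```

```text
t 2.1 pos [619.9 242.6 117.8] togo tool mm [ -2.8   6.5 103.7] rot [-0.0061 -0.0001 -0.0029]
F [-0.5 -0.1 -0.8] tau [0.01 0.01 0.02] open 75.4 grip 0.0
```

View pics/c1.png

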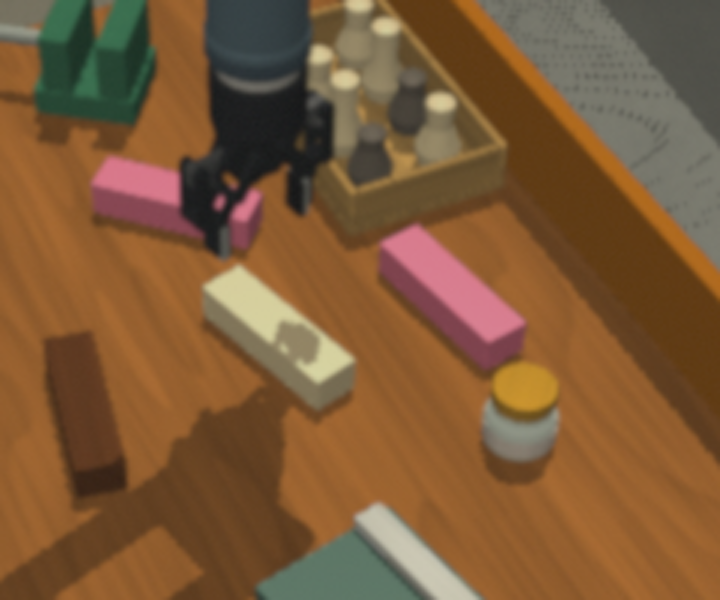

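The fingers straddle the pale blank's line with clear space on both sides; the pink bar at (450,295) in the crop is well clear. Now I descend.

Emit:
jog_arm([
  [[-3,6,20,0,0,0,75],[0,0,25,0,0,0,75],[0,0,25,0,0,0,75],[0,0,15,0,0,0,75],[0,0,12,0,0,0,75],[0,0,8,0,0,0,75],[0,0,0,0,0,0,75],[0,0,0,0,0,0,75],[0,0,0,0,0,0,75],[0,0,0,0,0,0,75]],
])

```text
time_s: 3.2
eef_pos: [0.6278, 0.2442, 0.0179]
eef_rot: [0.001, 0.605, 0.796, 0.001]
wrist_force: [-0.2, -0.4, 0.2]
opening: 0.881
grasp_force: 0.0
```

```bash
python3 -c "
from h import *
togo([626.3,241.5,11],15.5)"
```

```text
t 3.2 pos [627.8 244.2  17.9] togo tool mm [-2.2 -2.2  6.9] rot [0.0016 0.0001 0.0004]
F [-0.2 -0.4  0.2] tau [0.06 0.04 0.04] open 75.2 grip 0.0
```

Emit:
jog_arm([
  [[0,-2,4,0,0,0,75],[0,0,3,0,0,0,75],[0,0,0,0,0,0,75],[0,0,0,0,0,0,36],[0,0,0,0,0,0,36],[0,0,0,0,0,0,36],[0,0,0,0,0,0,36],[0,0,0,0,0,0,36],[0,0,0,0,0,0,36],[0,0,0,0,0,0,36]],
])

```text
time_s: 4.2
eef_pos: [0.6255, 0.2437, 0.0102]
eef_rot: [0.0, 0.605, 0.796, 0.0]
wrist_force: [0.8, 1.0, 3.0]
opening: 0.478
grasp_force: 62.6
```

```bash
python3 -c "
from h import *
togo([626.3,241.5,11],15.5)"
```

```text
t 4.2 pos [625.5 243.7  10.2] togo tool mm [-2.3  0.1 -0.8] rot [0.0009 0.     0.0004]
F [0.8 1.  3. ] tau [ 0.04 -0.02 -0.02] open 40.8 grip 62.6
```

Emit:
jog_arm([
  [[0,0,-6,0,0,0,36],[0,0,-14,0,0,0,36],[0,0,-20,0,0,0,36],[0,0,-20,0,0,0,36],[0,0,-10,0,0,0.03,36],[0,0,0,0,0,0.032,36],[0,0,0,0,0,0,36],[0,0,0,0,0,0,36],[0,0,0,0,0,0,36],[0,0,0,0,0,0,36]],
])

```text
time_s: 5.2
eef_pos: [0.6248, 0.2435, 0.0793]
eef_rot: [-0.0, 0.629, 0.777, -0.0]
wrist_force: [0.2, -0.5, -1.0]
opening: 0.48
grasp_force: 62.3
```

```bash
python3 -c "
from h import *
togo(jig(6.5,63,75),JY)"
```

```text
t 5.2 pos [624.8 243.5  79.3] togo tool mm [-280.8  -99.6    4.4] rot [-0.001  -0.      0.0006]
F [ 0.2 -0.5 -1. ] tau [ 0.03 -0.03  0.  ] open 41.0 grip 62.3
```

Emit:
jog_arm([
  [[-12,-4,0,0,0,0,36],[-24,-9,0,0,0,0,36],[-36,-13,0,0,0,0,36],[-42,-15,0,0,0,0,36],[-42,-15,0,0,0,0,36],[-42,-15,0,0,0,0,36],[-38,-13,0,0,0,0,36],[-25,-9,0,0,0,0,36],[-14,-5,0,0,0,0,36],[-6,-2,0,0,0,0,36]],
])

```text
time_s: 6.2
eef_pos: [0.5853, -0.0537, 0.0799]
eef_rot: [0.0, 0.63, 0.776, -0.0]
wrist_force: [0.1, -0.9, -1.0]
opening: 0.482
grasp_force: 62.3
```

Emit:
jog_arm([
  [[0,0,10,0,0,0,36],[0,0,10,0,0,0,36],[0,0,4,0,0,0,36],[0,0,0,0,0,0,36],[0,0,0,0,0,0,36],[0,0,0,0,0,0,36],[0,0,0,0,0,0,36],[0,0,0,0,0,0,36],[0,0,0,0,0,0,36],[0,0,0,0,0,0,36]],
])

```text
time_s: 7.2
eef_pos: [0.5857, -0.0521, 0.056]
eef_rot: [0.0, 0.63, 0.777, 0.0]
wrist_force: [0.2, 1.1, -1.0]
opening: 0.476
grasp_force: 62.3
```

```bash
python3 - <<'E'
from h import *
togo(jig(6.5,63,29),JY); injig()
s=snap('side','side2'); t=snap('top','top2')
a=s['frame'][200:390,270:450]; b=t['frame'][170:280,310:470]
im=np.zeros((600,800,3),np.uint8); im[:475,:450]=cv2.resize(a,(450,475),interpolation=2); im[:234,455:795]=cv2.resize(b,(340,234),interpolation=2)
cv2.imwrite('pics/c2.png',im)
# blank pose from both views: pale hue top face
for c in (s,t):
    P=cloud(c); H,S,V=cv2.split(cv2.cvtColor(c['frame'],cv2.COLOR_BGR2HSV)); Z=P[...,2]
    q=(P*1000-J0); cc,ss=np.cos(np.radians(JY)),np.sin(np.radians(JY)); X=cc*q[...,0]+ss*q[...,1]; Y=-ss*q[...,0]+cc*q[...,1]
    m=(H>18)&(H<40)&(S>35)&(V>120)&(abs(X)<70)&(Y<160)&(Y>-60)&(Z>.03)
    m2=m&(Z>np.nanpercentile(Z[m],50)-.006)
    print(m2.sum(),'z',np.median(Z[m2]),'X',np.percentile(X[m2],[1,99]),'Y',np.percentile(Y[m2],[1,99]), cv2.minAreaRect(np.stack([X[m2],Y[m2]],-1).astype(np.float32)))
E
```

```text
t 7.2 pos [585.7 -52.1  56. ] togo tool mm [ 0.3 -0.  27. ] rot [0.0002 0.0001 0.0003]
F [ 0.2  1.1 -1. ] tau [ 0.03 -0.01 -0.02] open 40.6 grip 62.3
jig xyz [ 6.51 62.68 55.98]
796 z 0.08009170964124857 X [-15.18608462  27.57000661] Y [-30.44472211  73.6190145 ] ((-1.326894760131836, 43.65188980102539), (74.99336242675781, 158.554931640625), 20.324440002441406)
170 z 0.08218350807822816 X [-39.88549228  25.0292559 ] Y [ 14.36944284 137.22399414] ((-7.173938751220703, 89.85971069335938), (63.800662994384766, 145.6793212890625), 18.746826171875)
```

View pics/c2.png

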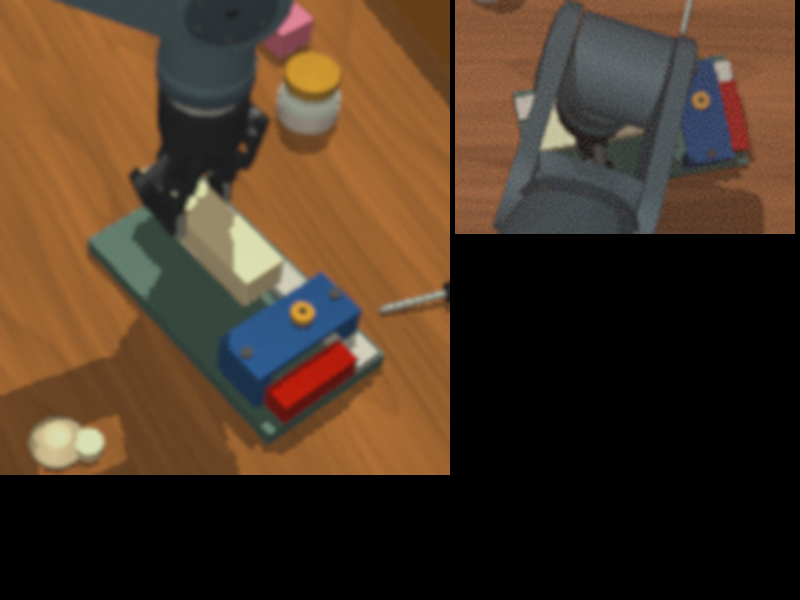

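The side view shows the blank hanging level over the bed. Its nose at crop (265,290) is before the bridge (290,310), and it is just clear of the fence. Measured x span is -15 to 27.6 in the jig frame. Now I lower it.

Emit:
jog_arm([
  [[0,-0.5,8,0,0,0,36],[0,0,8,0,0,0,36],[0,0,5,0,0,0,36],[0,0,3,0,0,0,36],[0,0,2,0,0,0,36],[0,0,0,0,0,0,36],[0,0,0,0,0,0,36],[0,0,0,0,0,0,36],[0,0,0,0,0,0,36],[0,0,0,0,0,0,36]],
])

```text
time_s: 8.3
eef_pos: [0.5853, -0.0522, 0.0301]
eef_rot: [0.0, 0.629, 0.777, 0.0]
wrist_force: [0.3, -0.2, -1.1]
opening: 0.481
grasp_force: 62.3
```

```bash
python3 -c "
from h import *
togo(jig(6.5,63,28),JY);injig()"
```

```text
t 8.3 pos [585.3 -52.2  30.1] togo tool mm [0.3 0.4 2.1] rot [0.0003 0.0002 0.0004]
F [ 0.3 -0.2 -1.1] tau [-0.01 -0.03 -0.01] open 41.0 grip 62.3
jig xyz [ 6.11 62.71 30.06]
```

Emit:
jog_arm([
  [[0,0,0.5,0,0,0,36],[0,0,0.5,0,0,0,36],[0,0,0.5,0,0,0,36],[0,0,0,0,0,0,36],[0,0,0,0,0,0,36],[0,0,0,0,0,0,36],[0,0,0,0,0,0,36],[0,0,0,0,0,0,36],[0,0,0,0,0,0,36],[0,0,0,0,0,0,36]],
])

```text
time_s: 9.3
eef_pos: [0.5852, -0.0522, 0.0285]
eef_rot: [0.0, 0.629, 0.777, 0.0]
wrist_force: [-1.9, 0.4, 3.9]
opening: 0.48
grasp_force: 65.9
```

```bash
python3 -c "
from h import *
togo(jig(6.5,63,28),JY);injig()"
```

```text
t 9.3 pos [585.2 -52.2  28.5] togo tool mm [0.3 0.5 0.5] rot [0.0001 0.0001 0.0005]
F [-1.9  0.4  3.9] tau [0.13 0.24 0.05] open 41.0 grip 65.9
jig xyz [ 6.03 62.73 28.5 ]
```

Bed contact felt (about 5 N). Now I move gently to the fence.

Emit:
jog_arm([
  [[0,0.5,0,0,0,0,36],[0,0.5,0,0,0,0,36],[0,0.5,0,0,0,0,36],[0,0.5,0,0,0,0,36],[0,0,0,0,0,0,36],[0,0,0,0,0,0,36],[0,0,0,0,0,0,36],[0,0,0,0,0,0,36],[0,0,0,0,0,0,36],[0,0,0,0,0,0,36]],
])

```text
time_s: 10.3
eef_pos: [0.5873, -0.0519, 0.0285]
eef_rot: [0.0, 0.629, 0.777, 0.0]
wrist_force: [-3.1, -0.7, 5.1]
opening: 0.473
grasp_force: 67.4
```

```bash
cat >> h.py <<'E'
def st():
    o=ctrl.get_obs(); c,s=np.cos(np.radians(JY)),np.sin(np.radians(JY)); f=o['wrist_force']; t=o['torque']
    print('Fjig',np.round([c*f[0]+s*f[1],-s*f[0]+c*f[1],f[2]],1),'taujig',np.round([c*t[0]+s*t[1],-s*t[0]+c*t[1],t[2]],2)); togo(jig(9,-8,28.5),JY,o); injig()
E
python3 -c "
from h import *
st()"
```

```text
Fjig [-3.2 -0.   5.1] taujig [0.02 0.36 0.01]
t 10.3 pos [587.3 -51.9  28.5] togo tool mm [-70.6   0.8   0. ] rot [0.0003 0.0003 0.0005]
F [-3.1 -0.7  5.1] tau [-0.05  0.36  0.01] open 40.4 grip 67.4
jig xyz [ 8.13 62.58 28.52]
```

Emit:
jog_arm([
  [[0,0.4,0,0,0,0,36],[0,0.4,0,0,0,0,36],[0,0.2,0,0,0,0,36],[0,0,0,0,0,0,36],[0,0,0,0,0,0,36],[0,0,0,0,0,0,36],[0,0,0,0,0,0,36],[0,0,0,0,0,0,36],[0,0,0,0,0,0,36],[0,0,0,0,0,0,36]],
])

```text
time_s: 11.3
eef_pos: [0.588, -0.0517, 0.0285]
eef_rot: [-0.0, 0.63, 0.777, -0.0]
wrist_force: [-4.2, -1.6, 6.7]
opening: 0.48
grasp_force: 68.4
```

```bash
python3 -c "
from h import *
st()"
```

```text
Fjig [-4.5 -0.7  6.7] taujig [ 0.    0.51 -0.09]
t 11.3 pos [588.  -51.7  28.5] togo tool mm [-70.6   0.1   0. ] rot [-0.0004  0.0001  0.0003]
F [-4.2 -1.6  6.7] tau [-0.11  0.5  -0.09] open 41.0 grip 68.4
jig xyz [ 8.84 62.62 28.52]
```

Lightly against the fence. Sliding along it now.

Emit:
jog_arm([
  [[-3,0,0,0,0,0,36],[-5,0,0,0,0,0,36],[-5,0,0,0,0,0,36],[-5,0,0,0,0,0,36],[-5,0,0,0,0,0,36],[-5,0,0,0,0,0,36],[-4,0,0,0,0,0,36],[0,0,0,0,0,0,36],[0,0,0,0,0,0,36],[0,0,0,0,0,0,36]],
])

```text
time_s: 12.3
eef_pos: [0.5945, -0.0823, 0.0285]
eef_rot: [-0.001, 0.63, 0.777, 0.0]
wrist_force: [-3.4, 2.6, 7.4]
opening: 0.482
grasp_force: 67.9
```

```bash
python3 -c "
from h import *
st()"
```

```text
Fjig [-2.8  3.3  7.4] taujig [ 0.5   0.48 -0.25]
t 12.3 pos [594.5 -82.3  28.5] togo tool mm [-39.3   0.1  -0. ] rot [-0.0003 -0.0011 -0.0001]
F [-3.4  2.6  7.4] tau [ 0.39  0.58 -0.25] open 41.2 grip 67.9
jig xyz [ 8.92 31.32 28.52]
```

Emit:
jog_arm([
  [[-3,0,0,0,0,0,36],[-5,0,0,0,0,0,36],[-5,0,0,0,0,0,36],[-5,0,0,0,0,0,36],[-5,0,0,0,0,0,36],[-4,0,0,0,0,0,36],[-3,0,0,0,0,0,36],[0,0,0,0,0,0,36],[0,0,0,0,0,0,36],[0,0,0,0,0,0,36]],
])

```text
time_s: 13.3
eef_pos: [0.6006, -0.1114, 0.0285]
eef_rot: [-0.001, 0.63, 0.777, 0.0]
wrist_force: [-4.5, 2.4, 7.6]
opening: 0.477
grasp_force: 68.2
```

```bash
python3 -c "
from h import *
st()"
```

```text
Fjig [-3.9  3.3  7.6] taujig [ 0.7   0.45 -0.18]
t 13.3 pos [ 600.6 -111.4   28.5] togo tool mm [-9.6  0.2  0. ] rot [-0.0005 -0.0015 -0.0001]
F [-4.5  2.4  7.6] tau [ 0.59  0.59 -0.18] open 40.8 grip 68.2
jig xyz [ 8.84  1.56 28.53]
```

Emit:
jog_arm([
  [[-1,0,0,0,0,0,36],[-1,0,0,0,0,0,36],[-1,0,0,0,0,0,36],[-1,0,0,0,0,0,36],[-1,0,0,0,0,0,36],[-1,0,0,0,0,0,36],[-1,0,0,0,0,0,36],[0,0,0,0,0,0,36],[0,0,0,0,0,0,36],[0,0,0,0,0,0,36]],
])

```text
time_s: 14.3
eef_pos: [0.6019, -0.1178, 0.0285]
eef_rot: [-0.001, 0.63, 0.777, 0.0]
wrist_force: [-5.3, 5.2, 8.3]
opening: 0.48
grasp_force: 68.4
```

```bash
python3 -c "
from h import *
st()"
```

```text
Fjig [-4.1  6.2  8.3] taujig [ 0.97  0.48 -0.16]
t 14.3 pos [ 601.9 -117.8   28.5] togo tool mm [-3.1  0.2  0. ] rot [-0.0007 -0.0023  0.    ]
F [-5.3  5.2  8.3] tau [ 0.84  0.67 -0.16] open 41.0 grip 68.4
jig xyz [ 8.82 -4.89 28.53]
```

Emit:
jog_arm([
  [[-0.5,0,0,0,0,0,36],[-0.5,0,0,0,0,0,36],[-0.5,0,0,0,0,0,36],[0,0,0,0,0,0,36],[0,0,0,0,0,0,36],[0,0,0,0,0,0,36],[0,0,0,0,0,0,36],[0,0,0,0,0,0,36],[0,0,0,0,0,0,36],[0,0,0,0,0,0,36]],
])

```text
time_s: 15.3
eef_pos: [0.6022, -0.119, 0.0285]
eef_rot: [-0.001, 0.63, 0.777, 0.0]
wrist_force: [-5.9, 5.2, 9.1]
opening: 0.478
grasp_force: 68.5
```

```bash
python3 - <<'E'
from h import *
st()
s=snap('side','side3')
cv2.imwrite('pics/c3.png',cv2.resize(s['frame'][230:390,290:440],None,fx=3.7,fy=3.7,interpolation=2))
E
```

```text
Fjig [-4.7  6.3  9.1] taujig [ 1.09  0.47 -0.21]
t 15.3 pos [ 602.2 -119.    28.5] togo tool mm [-1.8  0.2  0. ] rot [-0.0008 -0.0026  0.0001]
F [-5.9  5.2  9.1] tau [ 0.97  0.68 -0.21] open 40.8 grip 68.5
jig xyz [ 8.79 -6.17 28.52]
```

View pics/c3.png

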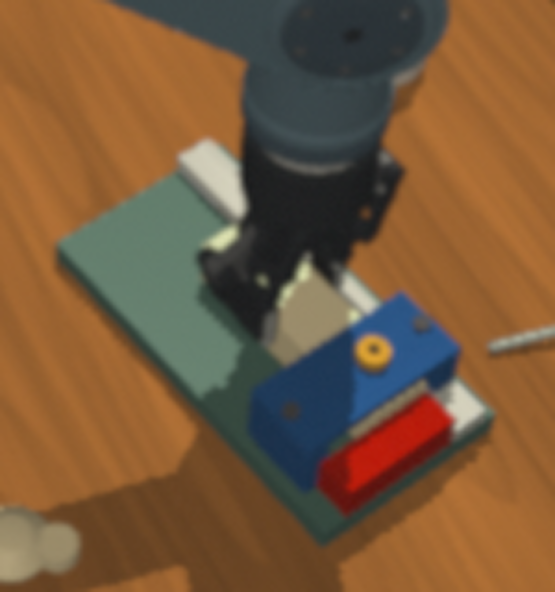

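The blank is under the bridge, its pale end showing beside the red stop at crop (385,415). Motion hasn't stalled yet, so I continue.

Emit:
jog_arm([
  [[-0.5,0,0,0,0,0,36],[-0.5,0,0,0,0,0,36],[-0.5,0,0,0,0,0,36],[-0.5,0,0,0,0,0,36],[0,0,0,0,0,0,36],[0,0,0,0,0,0,36],[0,0,0,0,0,0,36],[0,0,0,0,0,0,36],[0,0,0,0,0,0,36],[0,0,0,0,0,0,36]],
])

```text
time_s: 16.35
eef_pos: [0.6023, -0.1198, 0.0285]
eef_rot: [-0.002, 0.63, 0.777, 0.001]
wrist_force: [-6.3, 10.6, 11.5]
opening: 0.476
grasp_force: 69.5
```

```bash
python3 -c "
from h import *
st()"
```

```text
Fjig [-4.  11.7 11.5] taujig [ 1.69  0.42 -0.28]
t 16.35 pos [ 602.3 -119.8   28.5] togo tool mm [-1.   0.2 -0. ] rot [-0.0013 -0.0044  0.0002]
F [-6.3 10.6 11.5] tau [ 1.57  0.76 -0.28] open 40.7 grip 69.5
jig xyz [ 8.76 -6.95 28.48]
```

Contact with the stop: 11.7 N lengthwise and the motion stalls. Now one slanting push, to the fence and down together.

Emit:
jog_arm([
  [[0,0.4,0.2,0,0,0,36],[0,0.4,0.2,0,0,0,36],[0,0.4,0.2,0,0,0,36],[0,0.4,0.2,0,0,0,36],[0,0.4,0.2,0,0,0,36],[0,0,0,0,0,0,36],[0,0,0,0,0,0,36],[0,0,0,0,0,0,36],[0,0,0,0,0,0,36],[0,0,0,0,0,0,36]],
])

```text
time_s: 17.35
eef_pos: [0.6025, -0.1197, 0.0285]
eef_rot: [-0.004, 0.63, 0.777, -0.0]
wrist_force: [-17.8, 9.4, 24.6]
opening: 0.474
grasp_force: 80.7
```

```bash
python3 -c "
from h import *
st()"
```

```text
Fjig [-15.4  12.9  24.6] taujig [ 1.94  2.13 -0.44]
t 17.35 pos [ 602.5 -119.7   28.5] togo tool mm [-1.1  0.  -0. ] rot [-0.0052 -0.0051  0.0001]
F [-17.8   9.4  24.6] tau [ 1.46  2.48 -0.44] open 40.5 grip 80.7
jig xyz [ 8.97 -6.92 28.46]
```

The push registers, but the fingertips may be resting on the fence: their estimated height of about 30 mm equals the fence top. I'll ease off, regrip 4 mm higher and press again so the force truly goes through the blank.

Emit:
jog_arm([
  [[0,-1,-0.5,0,0,0,36],[0,-1,-0.7,0,0,0,36],[0,-0.5,-0.8,0,0,0,36],[0,0,0,0,0,0,55],[0,0,0,0,0,0,55],[0,0,0,0,0,0,55],[0,0,-2,0,0,0,55],[0,0,0,0,0,0,55],[0,0,0,0,0,0,55],[0,0,0,0,0,0,55]],
])

```text
time_s: 18.35
eef_pos: [0.6027, -0.1227, 0.0314]
eef_rot: [0.0, 0.63, 0.777, 0.0]
wrist_force: [0.6, -0.7, 0.3]
opening: 0.646
grasp_force: 0.0
```

```bash
python3 -c "
from h import *
st()"
```

```text
Fjig [ 0.5 -0.8  0.3] taujig [-0.02 -0.03  0.02]
t 18.35 pos [ 602.7 -122.7   31.4] togo tool mm [1.8 0.5 2.9] rot [0.0001 0.     0.0003]
F [ 0.6 -0.7  0.3] tau [-0.02 -0.04  0.02] open 55.2 grip 0.0
jig xyz [ 8.5  -9.83 31.39]
```

Emit:
jog_arm([
  [[0,0.4,-1,0,0,0,55],[0,0,0,0,0,0,55],[0,0,0,0,0,0,36],[0,0,0,0,0,0,36],[0,0,0,0,0,0,36],[0,0,0,0,0,0,36],[0,0,0,0,0,0,36],[0,0,0,0,0,0,36],[0,0,0,0,0,0,36],[0,0,0,0,0,0,36]],
])

```text
time_s: 19.35
eef_pos: [0.6031, -0.1226, 0.0327]
eef_rot: [0.0, 0.629, 0.777, -0.0]
wrist_force: [-2.0, -0.4, 4.7]
opening: 0.48
grasp_force: 63.1
```

```bash
python3 -c "
from h import *
st()"
```

```text
Fjig [-2.   0.1  4.7] taujig [0.11 0.36 0.  ]
t 19.35 pos [ 603.1 -122.6   32.7] togo tool mm [1.8 0.  4.2] rot [0.0001 0.0002 0.0005]
F [-2.  -0.4  4.7] tau [0.03 0.37 0.  ] open 41.0 grip 63.1
jig xyz [ 8.98 -9.84 32.74]
```

Emit:
jog_arm([
  [[-0.5,0,0,0,0,0,36],[-0.5,0,0,0,0,0,36],[-0.5,0,0,0,0,0,36],[0,0,0,0,0,0,36],[0,0,0,0,0,0,36],[0,0,0,0,0,0,36],[0,0,0,0,0,0,36],[0,0,0,0,0,0,36],[0,0,0,0,0,0,36],[0,0,0,0,0,0,36]],
])

```text
time_s: 20.35
eef_pos: [0.6032, -0.1227, 0.0327]
eef_rot: [-0.001, 0.629, 0.777, 0.001]
wrist_force: [-3.3, 4.3, 7.9]
opening: 0.478
grasp_force: 63.5
```

```bash
python3 -c "
from h import *
st()"
```

```text
Fjig [-2.4  4.9  7.9] taujig [ 0.83  0.31 -0.05]
t 20.35 pos [ 603.2 -122.7   32.7] togo tool mm [ 2.  -0.   4.2] rot [-0.0001 -0.0018  0.0004]
F [-3.3  4.3  7.9] tau [ 0.74  0.48 -0.05] open 40.8 grip 63.5
jig xyz [ 9.02 -9.99 32.74]
```

Stalled firmly at the stop (0.15 mm of 1.5 mm). Now the slanting push.

Emit:
jog_arm([
  [[0,0.5,0.1,0,0,0,36],[0,0.5,0.1,0,0,0,36],[0,0.5,0.1,0,0,0,36],[0,0.5,0.1,0,0,0,36],[0,0.5,0.1,0,0,0,36],[0,0,0,0,0,0,36],[0,0,0,0,0,0,36],[0,0,0,0,0,0,36],[0,0,0,0,0,0,36],[0,0,0,0,0,0,36]],
])

```text
time_s: 21.35
eef_pos: [0.6033, -0.1226, 0.0328]
eef_rot: [-0.003, 0.629, 0.777, -0.001]
wrist_force: [-14.2, 2.9, 20.0]
opening: 0.481
grasp_force: 64.9
```

```bash
python3 - <<'E'
from h import *
st()
s=snap('side','side4'); t=snap('top','top4')
im=np.zeros((600,800,3),np.uint8); im[:592,:555]=cv2.resize(s['frame'][230:390,290:440],None,fx=3.7,fy=3.7,interpolation=2)
im[:225,560:800]=cv2.resize(t['frame'][165:285,330:458],(240,225),interpolation=2)
cv2.imwrite('pics/c4.png',im)
E
```

```text
Fjig [-13.3   5.8  20. ] taujig [ 0.98  2.15 -0.21]
t 21.35 pos [ 603.3 -122.6   32.8] togo tool mm [ 1.9 -0.1  4.3] rot [-0.0054 -0.0028  0.0007]
F [-14.2   2.9  20. ] tau [ 0.52  2.3  -0.21] open 41.1 grip 64.9
jig xyz [ 9.15 -9.94 32.76]
```

View pics/c4.png

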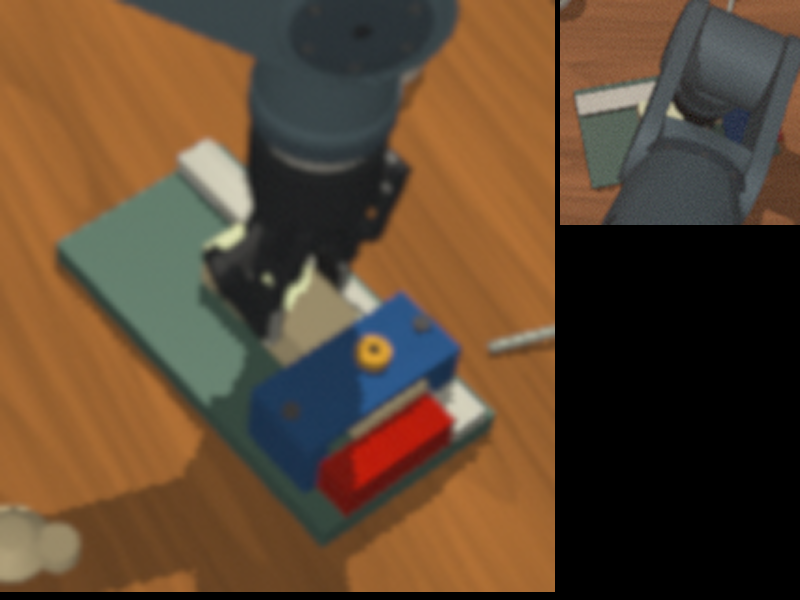

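Side view: blank under the bridge, end at the red stop (crop 390,410), flush along the fence. The fence force is about 13 N, part of which may be bed friction, so I lean in slightly more along the same slant.

Emit:
jog_arm([
  [[0,0.4,0.1,-0.001,0,0,36],[0,0.4,0.1,-0.001,0,0,36],[0,0.4,0.1,-0.001,0,0,36],[0,0.4,0,-0.001,0,0,36],[0,0,0,0,0,0,36],[0,0,0,0,0,0,36],[0,0,0,0,0,0,36],[0,0,0,0,0,0,36],[0,0,0,0,0,0,36],[0,0,0,0,0,0,36]],
])

```text
time_s: 22.45
eef_pos: [0.6034, -0.1226, 0.0327]
eef_rot: [-0.003, 0.629, 0.777, -0.001]
wrist_force: [-22.4, 1.8, 26.9]
opening: 0.477
grasp_force: 65.9
```

```bash
python3 -c "
from h import *
st()"
```

```text
Fjig [-21.5   6.4  26.9] taujig [ 0.98  3.38 -0.23]
t 22.45 pos [ 603.4 -122.6   32.7] togo tool mm [ 1.9 -0.2  4.2] rot [-0.0047 -0.0033  0.0008]
F [-22.4   1.8  26.9] tau [ 0.25  3.51 -0.23] open 40.7 grip 65.9
jig xyz [ 9.21 -9.95 32.72]
```

```bash
python3 -c "
from h import *
print(ctrl.hand_in())"
```

```text
the job is handed in; nothing more can be done
None
```

The pale blank is on the bed, up against the red stop and along the fence. I handed it in while still pressing: about 21 N toward the fence and 27 N down at the wrist, at 22.5 s; hand-in gave no verdict.

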